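Face up a row of storage tins against the shelf lane's stop

TASK

The four green storage tins standing in a row in the shelf lane have slipped back from the orange end stop: push against the back of the rearmost tin so that the whole row slides forward together, tins touching, until the first tin is right up against the stop, then move clear. Only push, with the fingers on the back side of the rearmost tin and on no other tin: do not pinch, lift or tip any tin. Leave the mug, the wooden mill and the brass jar beside the lane where they stand.

Things in the scene. Friction and masses are not known exactly. Their poses are not given: they have to be found in the camera images.
- lane: fixed straight shelf lane, 360 mm long along its y, 63 mm wide along its x: grey floor 6 mm thick, aluminium side guides 5 mm thick rising to 18 mm above the table (12 mm above the lane floor), 53 mm clear between them. Orange end stop plate (45 mm high, 15 mm thick, full width) at its +y end; the -y end is open. Origin at the centre of its underside on the table, z up; +y is the direction to push.
- stop_foot (a point): middle of the foot of the end stop's inner face, on the lane floor (6 mm above the table, 165 mm from the lane's origin along its +y); axes as the lane's. With the row fully home the four tin centres lie 25, 75, 125 and 175 mm from it towards -y, and the back of the last tin 200 mm.
- tin1: green square storage tin with white label band, green lid and black round knob: 50 x 50 mm footprint, 55 mm high to the top of the lid, 66 mm to the top of the knob (knob 16 mm across), about 120 g; origin at the centre of its underside, z up, its +y towards the stop. Front of the row, nearest the stop; at the start its front face is 50 to 115 mm short of the stop.
- tin2: green square storage tin with white label band, green lid and black round knob: 50 x 50 mm footprint, 55 mm high to the top of the lid, 66 mm to the top of the knob (knob 16 mm across), about 120 g; origin at the centre of its underside, z up, its +y towards the stop. Second in the row, touching the first.
- tin3: green square storage tin with white label band, green lid and black round knob: 50 x 50 mm footprint, 55 mm high to the top of the lid, 66 mm to the top of the knob (knob 16 mm across), about 120 g; origin at the centre of its underside, z up, its +y towards the stop. Third in the row.
- tin4: green square storage tin with white label band, green lid and black round knob: 50 x 50 mm footprint, 55 mm high to the top of the lid, 66 mm to the top of the knob (knob 16 mm across), about 120 g; origin at the centre of its underside, z up, its +y towards the stop. Rearmost, farthest from the stop; its back (-y) face is the one to push. The lane behind it is empty; the whole row slides with a few newtons.
- mug: blue ceramic mug, 72 mm across without its handle (which sticks out along its own +y), 85 mm high, loose, beside the lane; origin at the centre of its underside. To be left alone.
- mill: dark wooden pepper mill, 48 mm across, 105 mm high, loose, beside the lane; origin at the centre of its underside. To be left alone.
- jar: brass-coloured jar, 70 mm across, 74 mm high, loose, beside the lane; origin at the centre of its underside. To be left alone.
Mind the look-alikes: they are no part of the job. Leave any red look-alike of the tin2 alone.

How it is judged:
By the outcome, as a careful person would: the job done as asked, in the order asked, and still so for the second after the job is handed in, with the robot touching nothing.
It also fails if it takes over 38 s, if anything falls off the work surface, if the arm or the gripper's body presses on something with over 40 N, if the wrist force passes 120 N, or if a joint passes its speed limit or range.

ROBOT

A 7-joint arm with a two-finger parallel gripper is mounted at the origin on the work surface. World frame = base frame: x ahead of the robot, y to its left, z up, the work surface at z = 0. Lengths are in mm, angles in degrees, forces in N, time in s.
With the tool pointing down it reaches from about 400 to 875 mm from the base axis. Payload 19.3 kg.
Tool frame: the origin (TCP) lies between the finger pads; the fingertips stand 25 mm ahead of it and the grasp point (between the pads) lies 6 mm ahead of it; y points along the fingers, z is the direction in which the jaws open and shut, and the axes are right-handed (so a half turn about y gives the same grasp; the last joint's range is limited). The gripper opens to 85 mm and grips with 20 to 120 N. Pads are 22 mm wide; open, the fingers measure 114 mm over their backs; the gripper's body (76 mm by 85 mm) begins 54 mm behind the grasp point. The pads swing forward as they close: fully open they stand 13 mm farther back than shut.
Start: joints at [63.415, 29.874, -2.08, 91.645, 1.215, 58.505, -6.463], TCP at [239.785, -577.164, 256.291] pointing down, gripper open.
Joint ranges: [-166.77, 166.77], [-17.47, 122.26], [-85.68, 81.53], [9.62, 139.38], [-72.42, 252.41], [9.2, 110.78], [-144.41, 144.41]. Speed limits (degrees/s): [108.29, 108.29, 136.94, 136.94, 172.46, 172.46, 172.46].

INTERFACE

Orientations are given as [roll, pitch, yaw] about the fixed x, y, z axes, in that order (R = Rz(yaw) Ry(pitch) Rx(roll)).
In Python, from workcell import manip gives the robot as it stands.
- The arm moves only by the tool apply_moves, never from a script. Its argument "series" is a list of rows, each a list of 5 numbers: the shift along the tool's x, y, z in m, then the turn about the tool's y in degrees, then the closure, from 0 (fully open) to 1 (shut). In form: [[x, y, z, yaw, claw], ...]. A call has 1 to 12 rows; each row is the pose to reach, as a shift and turn from the pose commanded when the call began, along the tool's axes at that moment; what a row does not reach only later rows make up. A row lasts 1/12 s, in which the tool goes at most 41.7 mm and 7.16 degrees, less where a joint would pass 70% of its speed; a pose out of reach is approached as far as the arm can. A call with a gripper value outside its range is refused whole. The fingers move at their own pace and stop on an object; "grip_force" is the grip in N (left out, the last holds). Time passes only in rows, so rows that repeat a pose let the fingers close. It gives the time, the measured TCP pose, the force and the opening at its end, in the units of the state.
- manip.read_state(): the state, without advancing time (a new reading comes with each control period).
- manip.get_image(name): name is "side" or "top"; returns the picture (420x560x3 uint8, red, green, blue); there is no depth.
- manip.get_calibration(name): a dict with "fx", "fy", "cx", "cy" (pixels), "xyz" and "orientation" of the camera in the world. Camera axes: x right, y down, z forward; pixel columns grow to the right and rows downward; lengths in mm; the calibration is good to about 2 mm. A picture is of the moment at which its call begins. get_calibration takes no time and is no camera call.
- manip.finish_job(): hands the job in, once; it reports no verdict.
The state is a dict: "time_s": time; "qpos": joint angles; "qd": joint speeds; "joint_efforts": joint torques, N m; "position": TCP position; "ee_rot": TCP orientation; "ft_force": force on the tool from outside, world axes, zero at the start; "torque": the same for the moment, N m; "gripper_width": finger opening in mm.
Only numpy, scipy, OpenCV 4.12 (cv2) and the standard library are available. Lean on these libraries where they do the work, as an engineer would, in place of code of your own. Each camera call takes 0.05 s, during which the arm holds its last target. There are 200 camera calls.

## Working session

There is one attempt and no reset: what is moved stays moved. The work goes in short steps, Python scripts to look and compute and a tool call to move; the robot and the scene stay as the last step left them, time stands still between calls to the robot, and variables do not carry over. Pictures are saved under pics/ and viewed, about 8 in all and at most 12, crops included, and the job is handed in when it is done.

Besides the shell and the picture viewer there is one more tool, called after "Call:" as name([rows], argument=value, ...), one row to a line, values as JSON. apply_moves: Moves the arm, as the interface text tells. Its arguments: {"type":"object","properties":{"series":{"type":"array"},"grip_force":{"type":"number"}},"required":["series"]}

```bash
mkdir -p pics
python3 - <<'E'
from workcell import manip
import cv2
for n in("top","side"):
    im=manip.get_image(n); cv2.imwrite(f"pics/{n}0.png",im[:,:,::-1]); print(manip.get_calibration(n))
print(manip.read_state())
E
```

```text
{'fx': 421.5042145920259, 'fy': 421.5042145920259, 'cx': 285.3603874489383, 'cy': 202.80003747511802, 'xyz': array([434.35946225,  28.47851553, 833.06006883]), 'orientation': array([-168.96650225,    0.3129697 ,  -90.45776666])}
{'fx': 530.7792041523273, 'fy': 530.7792041523273, 'cx': 270.9203656495655, 'cy': 214.14936952047174, 'xyz': array([ 363.84887318, -741.33134756,  644.58665452]), 'orientation': array([-126.33182453,    0.99856633,  -15.88238459])}
{'time_s': 0.1, 'qpos': array([63.41664385, 29.90519692, -2.07881293, 91.66891801,  1.21406623,
       58.50284957, -6.46520039]), 'qd': array([-0.00087528, -0.07356412,  0.00741981, -0.08318016, -0.00790703,
        0.05007831,  0.08422189]), 'joint_efforts': array([ 6.74402516e-03, -9.28482127e+01,  1.98629647e+00, -3.70536339e+01,
        1.84331217e-02,  5.31952071e-03,  3.42236319e-05]), 'position': array([ 239.64722089, -576.95500774,  255.79967398]), 'ee_rot': array([-9.00547513e+01, -4.50179585e-03, -1.57444265e+02]), 'ft_force': array([ 0.58059866, -0.71501386, -0.20286966]), 'torque': array([0.00128442, 0.00161633, 0.0353954 ]), 'gripper_width': 85.21894255116665}
```

View pics/top0.png

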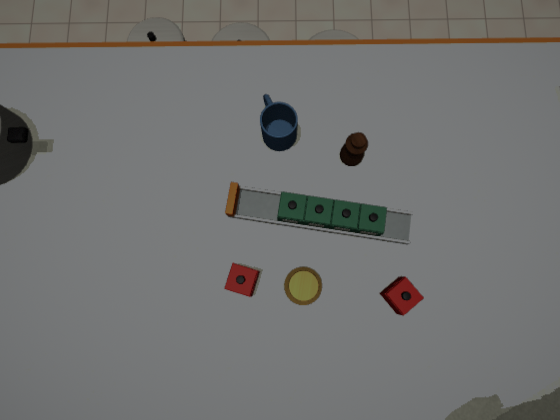

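View pics/side0.png

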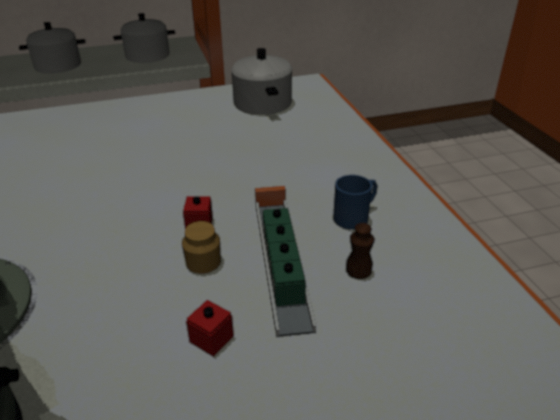

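The top view shows four green tins in the lane, with knobs at about (292,205), (319,209), (346,213) and (373,217). The orange stop is at (233,199) and the open end at (410,227). Red look-alikes stand at (241,280) and (405,296), outside the lane. The green one farthest from the stop, at (373,217), fits tin4. The mug (279,125), the mill (354,148) and the jar (303,286) are beside the lane.

```bash
cat > h.py <<'E'
import numpy as np, cv2
from scipy.spatial.transform import Rotation as R
from workcell import manip
def ray(n,uv,z):
    c=manip.get_calibration(n); M=R.from_euler('xyz',c['orientation'],degrees=True).as_matrix()
    d=M@np.array([(uv[0]-c['cx'])/c['fx'],(uv[1]-c['cy'])/c['fy'],1]); o=np.array(c['xyz'])
    return o+d*(z-o[2])/d[2]
def proj(n,p):
    c=manip.get_calibration(n); M=R.from_euler('xyz',c['orientation'],degrees=True).as_matrix()
    q=M.T@(np.array(p)-c['xyz']); return q[0]/q[2]*c['fx']+c['cx'],q[1]/q[2]*c['fy']+c['cy']
def knobs(n,im):
    """dark knob blobs inside the filled green row"""
    hsv=cv2.cvtColor(im,cv2.COLOR_RGB2HSV)
    g=cv2.inRange(hsv,(60,90,30),(95,255,255)); g=cv2.morphologyEx(g,cv2.MORPH_CLOSE,np.ones((9,9)))
    if n=="side": g=cv2.dilate(g,np.ones((11,11)))
    k=cv2.inRange(hsv,(0,0,0),(180,255,38))&g
    N,_,st,ce=cv2.connectedComponentsWithStats(k)
    return [(ce[i].round(1),st[i,4]) for i in range(1,N) if st[i,4]>12]
E
python3 - <<'E'
from h import *
for n in("top","side"):
    im=cv2.imread(f"pics/{n}0.png")[:,:,::-1].copy()
    for k,a in knobs(n,im): print(n,k,a,ray(n,k,66 if n=="top" else 62).round(1))
    hsv=cv2.cvtColor(im,cv2.COLOR_RGB2HSV)
    o=cv2.inRange(hsv,(3,120,100),(18,255,255)); o[:100]=0; o[:,320:]=0
    N,_,st,ce=cv2.connectedComponentsWithStats(o); i=1+st[1:,4].argmax()
    print("stop",st[i],ce[i],ray(n,ce[i],45).round(1))
for nm,uv,z in(("endL",(412,211),18),("endR",(409,242),18),("jar",(303,286),74),("mug",(279,114),85),("millbase",(352,155),5),("red",(405,296),66)): print(nm,ray("top",uv,z).round())
a=cv2.imread("pics/top0.png")[170:260,210:425]; cv2.imwrite("pics/c1.png",cv2.resize(a,None,fx=3.7,fy=3.7,interpolation=cv2.INTER_CUBIC))
E
```

```text
top [292.  204.4] 56 [580.8  19.2  66. ]
top [318.8 208.5] 57 [572.7 -30.2  66. ]
top [345.9 212.9] 62 [564. -80.  66.]
top [372.9 217. ] 62 [ 555.9 -129.4   66. ]
stop [225 182  13  32 225] [231.05333333 197.82666667] [598.7 135.2  45. ]
side [276.6 213.2] 67 [581.8  23.2  62. ]
side [280.1 229.5] 82 [573.9 -25.8  62. ]
side [284.  277.8] 418 [ 544.  -147.2   62. ]
side [283.8 247.7] 89 [565.5 -75.9  62. ]
side [287.9 267.5] 94 [ 557.2 -125.8   62. ]
side [281.7 302. ] 81 [ 525.1 -196.9   62. ]
side [298.8 300.8] 72 [ 550.6 -202.1   62. ]
stop [256 187  29   4  71] [269.67605634 188.42253521] [598.8 131.8  45. ]
endL [ 575. -216.   18.]
endR [ 514. -207.   18.]
jar [432.   1.  74.]
mug [751.  42.  85.]
millbase [ 694. -105.    5.]
red [ 414. -180.   66.]
```

View pics/c1.png

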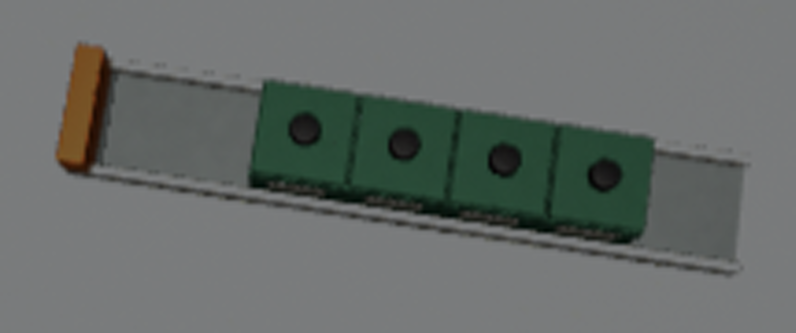

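The crop confirms the four green tins touch in the lane and the rearmost is at crop (604,173), with empty lane behind it. The lane direction is u≈(0.165,0.986), and the row is about 80 mm short of the stop. I'll shut the fingers with the jaw axis across the lane and first move above the free lane behind tin4.

Call:
apply_moves([
  [-0.036,0.004,-0.019,-5,1],
  [-0.071,0.008,-0.039,-10,1],
  [-0.107,0.012,-0.058,-15,1],
  [-0.142,0.017,-0.078,-20,1],
  [-0.178,0.021,-0.097,-25,1],
  [-0.214,0.025,-0.117,-30,1],
  [-0.249,0.029,-0.136,-35,1],
  [-0.285,0.033,-0.155,-40,1],
  [-0.32,0.037,-0.175,-45,1],
  [-0.356,0.042,-0.194,-50,1],
  [-0.392,0.046,-0.214,-54,1],
  [-0.427,0.05,-0.233,-58,1],
])

```text
time_s: 1.1
position: [545.6, -196.2, 206.0]
ee_rot: [-90.0, 0.0, -99.2]
ft_force: [0.4, -1.6, -0.2]
gripper_width: 0.1
```

Call:
apply_moves([
  [0,0.03,0,0,1],
  [0,0.06,0,0,1],
  [0,0.09,0,0,1],
  [0,0.115,0,0,1],
  [0,0.135,0,0,1],
  [0,0.148,0,0,1],
  [0,0.148,0,0,1],
])

```text
time_s: 1.68
position: [543.4, -197.7, 55.8]
ee_rot: [-90.2, 0.0, -99.4]
ft_force: [-0.2, 1.0, -0.5]
gripper_width: 0.3
```

Run:
```python
from h import *
s=manip.get_image("side"); t=manip.get_image("top")
a=cv2.resize(s[150:350,190:400],None,fx=2.85,fy=2.85,interpolation=cv2.INTER_CUBIC)
b=cv2.resize(t[150:290,210:430],None,fx=1,fy=1)
cv2.imwrite("pics/c2.png",a[:,:,::-1]); cv2.imwrite("pics/top2.png",t[:,:,::-1])
for n,im in(("side",s),("top",t)): print(n,[(list(k),a,ray(n,k,66).round()[:2]) for k,a in knobs(n,im)])
print(manip.read_state()['position'])
```

```text
side [([np.float64(268.8), np.float64(232.8)], np.int32(110), array([551., -34.])), ([np.float64(278.2), np.float64(283.4)], np.int32(246), array([ 530., -161.])), ([np.float64(282.0), np.float64(300.6)], np.int32(165), array([ 525., -198.])), ([np.float64(301.1), np.float64(300.5)], np.int32(73), array([ 553., -206.]))]
top [([np.float64(291.8), np.float64(204.2)], np.int32(47), array([581.,  20.])), ([np.float64(318.8), np.float64(208.4)], np.int32(48), array([573., -30.])), ([np.float64(345.9), np.float64(212.9)], np.int32(54), array([564., -80.])), ([np.float64(372.9), np.float64(216.9)], np.int32(63), array([ 556., -129.])), ([np.float64(352.9), np.float64(229.6)], np.int32(17), array([533., -92.]))]
[ 544.85502181 -198.14572629   58.67316487]
```

View pics/c2.png

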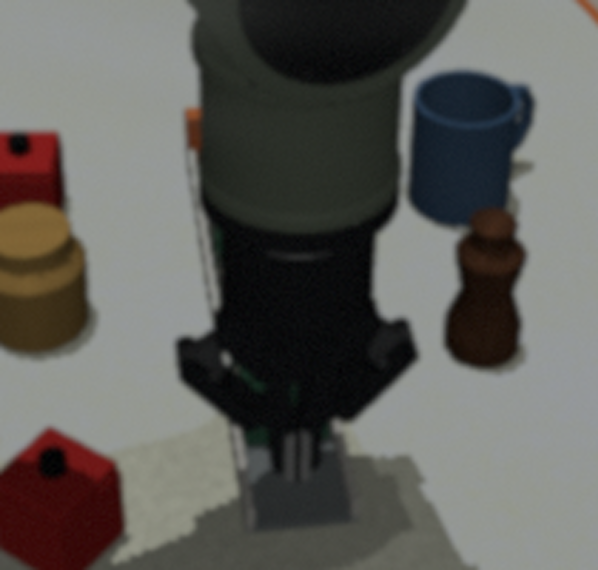

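Fingers are shut, centred in the lane behind tin4 (crop (298,455)), above the floor. The mill (485,290) and the jar (38,275) are well to the sides. I'll approach and then push gently.

Call:
apply_moves([
  [-0.008,0,0,0,1],
  [-0.016,0,0,0,1],
  [-0.02,0,0,0,1],
  [-0.024,0,0,0,1],
  [-0.027,0,0,0,1],
  [-0.03,0,0,0,1],
  [-0.033,0,0,0,1],
  [-0.036,0,0,0,1],
  [-0.039,0,0,0,1],
  [-0.042,0,0,0,1],
  [-0.045,0,0,0,1],
  [-0.048,0,0,0,1],
])

```text
time_s: 2.78
position: [552.6, -150.9, 58.4]
ee_rot: [-90.0, -0.0, -99.5]
ft_force: [-0.9, -3.5, 2.1]
gripper_width: -0.4
```

```bash
cat > look.py <<'E'
from h import *
import sys
t=manip.get_image("top"); cv2.imwrite(f"pics/{sys.argv[1]}.png",cv2.resize(t[165:265,205:425],None,fx=3.6,fy=3.6,interpolation=cv2.INTER_CUBIC)[:,:,::-1])
u=np.array([.165,.986])
for k,a in knobs("top",t): p=ray("top",k,66)[:2]; print(k,a,p.round(1),"s %.1f"%(p@u))
s=manip.read_state(); print(s['position'].round(1),"tcp s %.1f"%(s['position'][:2]@u),s['ft_force'].round(1))
E
python3 look.py t3
```

```text
[285.1 203.3] 41 [583.  32.] s 127.7
[311.8 207.4] 43 [574.8 -17.4] s 77.7
[375.8 215.1] 19 [ 559.4 -134.9] s -40.7
[338.7 211.4] 48 [566.9 -66.8] s 27.6
[366.1 215.8] 78 [ 558.2 -117. ] s -23.2
[371.8 230.6] 13 [ 530.7 -126.2] s -36.8
[ 552.8 -150.    58.4] tcp s -56.7 [-0.5 -2.7  1.6]
```

The row is moving together (tin1 advanced 12.5 mm, about 3 N), with roughly 70 mm left.

Call:
apply_moves([
  [-0.003,0,0,0,1],
  [-0.007,0,0,0,1],
  [-0.011,0,0,0,1],
  [-0.015,0,0,0,1],
  [-0.02,0,0,0,1],
  [-0.025,0,0,0,1],
  [-0.03,0,0,0,1],
  [-0.035,0,0,0,1],
  [-0.04,0,0,0,1],
  [-0.044,0,0,0,1],
  [-0.047,0,0,0,1],
  [-0.049,0,0,0,1],
])

```text
time_s: 3.83
position: [560.7, -102.1, 58.3]
ee_rot: [-90.0, -0.0, -99.4]
ft_force: [-0.5, -4.4, 3.6]
gripper_width: 0.3
```

```bash
python3 look.py t4
```

```text
[258.8 199.2] 40 [591.2  80.8] s 177.2
[285.2 203.2] 38 [583.2  31.8] s 127.6
[312.1 207.3] 42 [575.  -17.9] s 77.2
[339.2 211.3] 68 [567.1 -67.8] s 26.8
[270.4 217.3] 21 [557.   59.2] s 150.3
[345.8 227.1] 15 [537.6 -78.9] s 10.9
[ 560.7 -101.7   58.3] tcp s -7.8 [-0.1 -2.1  1.9]
```

View pics/t4.png

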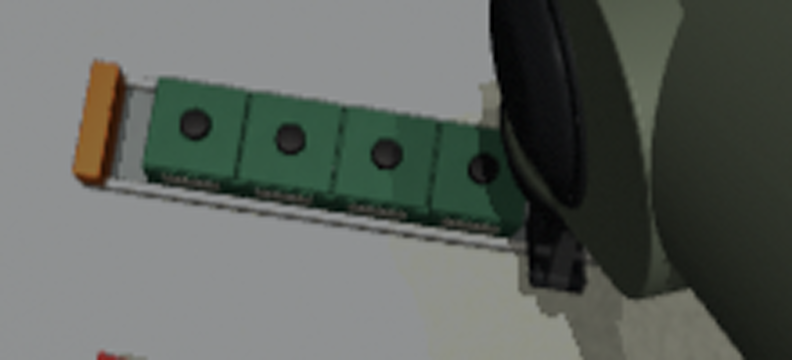

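The row is straight and still touching, with about 22 mm of floor visible between tin1 (crop x≈155) and the stop (x≈120). Closing in slowly.

Call:
apply_moves([
  [-0.003,0,0,0,1],
  [-0.006,0,0,0,1],
  [-0.009,0,0,0,1],
  [-0.011,0,0,0,1],
  [-0.013,0,0,0,1],
  [-0.014,0,0,0,1],
  [-0.015,0,0,0,1],
  [-0.016,0,0,0,1],
  [-0.017,0,0,0,1],
  [-0.018,0,0,0,1],
])

```text
time_s: 4.72
position: [563.6, -84.7, 58.3]
ee_rot: [-90.0, -0.0, -99.4]
ft_force: [0.0, -5.3, 3.0]
gripper_width: 0.1
```

Call:
apply_moves([
  [-0.001,0,0,0,1],
  [-0.0015,0,0,0,1],
  [-0.002,0,0,0,1],
  [-0.0025,0,0,0,1],
  [-0.003,0,0,0,1],
])

```text
time_s: 5.13
position: [564.0, -81.7, 58.3]
ee_rot: [-90.0, 0.0, -99.4]
ft_force: [-0.1, -3.9, 2.6]
gripper_width: -0.2
```

```bash
python3 look.py t5
```

```text
[247.7 197.2] 35 [595.2 101.4] s 198.2
[274.7 201.3] 35 [587.   51.2] s 147.4
[301.6 205.3] 38 [579.    1.4] s 97.0
[327.9 209.8] 63 [570.1 -47. ] s 47.7
[260.3 215.7] 15 [560.1  77.9] s 169.2
[311.9 223.4] 25 [545.  -16.9] s 73.2
[564.1 -81.6  58.3] tcp s 12.6 [ 0.2 -3.5  1.7]
```

Not yet in contact with the stop (force still about 4 N). I'm creeping on in small calls until the force rises.

Call:
apply_moves([
  [-0.0005,0,0,0,1],
  [-0.001,0,0,0,1],
  [-0.0015,0,0,0,1],
  [-0.0015,0,0,0,1],
])

```text
time_s: 5.52
position: [564.4, -80.1, 58.3]
ee_rot: [-90.0, 0.0, -99.4]
ft_force: [-0.4, -2.7, 1.1]
gripper_width: -0.1
```

View pics/t5.png

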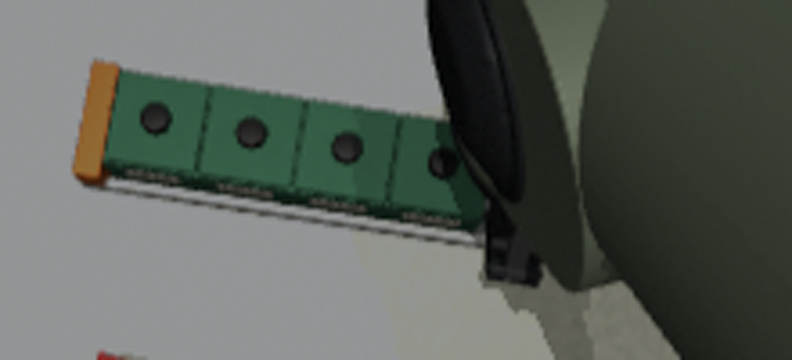

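Tin1 (crop x≈112) appears at the stop. Its higher top hides any gap of a few mm, so I'm using the force.

Call:
apply_moves([
  [-0.0005,0,0,0,1],
  [-0.001,0,0,0,1],
  [-0.0015,0,0,0,1],
  [-0.002,0,0,0,1],
])

```text
time_s: 5.85
position: [564.3, -79.9, 58.3]
ee_rot: [-90.0, -0.1, -99.5]
ft_force: [-1.7, -14.5, 4.1]
gripper_width: 0.1
```

Force jumped to 14.5 N and the TCP stalled, so the row is against the stop. One small extra press, then back off in -y and up.

Call:
apply_moves([
  [-0.0006,0,0,0,1],
  [-0.0006,0,0,0,1],
  [-0.0006,0,0,0,1],
])

```text
time_s: 6.1
position: [564.4, -79.9, 58.3]
ee_rot: [-90.0, -0.1, -99.5]
ft_force: [-2.2, -16.1, 3.2]
gripper_width: 0.2
```

Call:
apply_moves([
  [0.002,0,0,0,1],
  [0.006,0,0,0,1],
  [0.014,0,0,0,1],
  [0.03,0,0,0,1],
  [0.05,0,0,0,1],
  [0.07,0,0,0,1],
  [0.08,-0.03,0,0,1],
  [0.1,-0.06,0,0,1],
  [0.13,-0.09,0,0,1],
  [0.16,-0.12,0,0,1],
  [0.19,-0.14,0,0,1],
  [0.22,-0.15,0,0,1],
])

```text
time_s: 7.1
position: [528.8, -296.9, 211.6]
ee_rot: [-89.8, -0.0, -99.4]
ft_force: [0.7, 0.4, -0.7]
gripper_width: 0.2
```

Call:
apply_moves([
  [0.03,0,0,0,1],
  [0.06,0,0,0,1],
  [0.09,0,0,0,1],
  [0.11,0,0,0,1],
  [0.12,0,0,0,1],
  [0.12,0,0,0,1],
])

```text
time_s: 7.6
position: [507.8, -415.3, 207.8]
ee_rot: [-90.0, -0.0, -99.6]
ft_force: [0.7, -0.0, -0.1]
gripper_width: -0.1
```

```bash
python3 look.py t6
python3 - <<'E'
from h import *
s=manip.get_image("side"); cv2.imwrite("pics/s6.png",cv2.resize(s[150:350,170:400],None,fx=3,fy=3,interpolation=cv2.INTER_CUBIC)[:,:,::-1])
E
```

```text
[247.  197.4] 57 [594.8 102.7] s 199.4
[273.5 201.6] 55 [586.4  53.5] s 149.5
[300.1 205.5] 57 [578.6   4.2] s 99.6
[326.8 209.7] 55 [570.3 -45. ] s 49.8
[ 508.6 -413.3  207.9] tcp s -323.6 [ 0.9  0.3 -0.3]
```

View pics/t6.png

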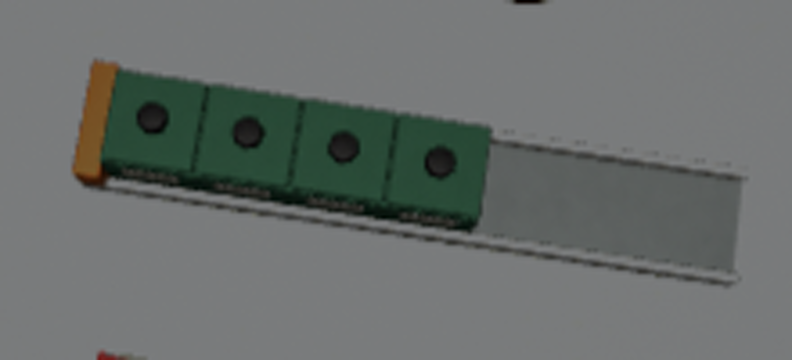

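View pics/s6.png

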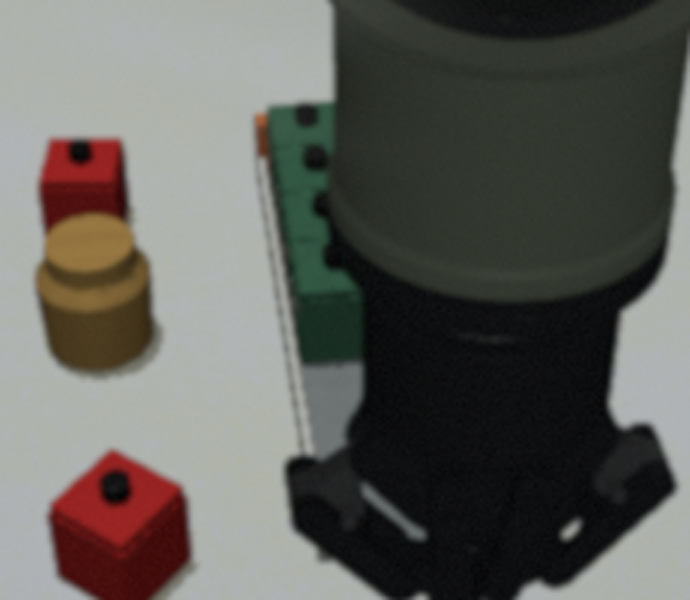

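The row is home: knobs at crop (152,118) to (440,162), 50 mm apart, tins upright and tin1 at the stop. The robot is clear. I'll check the bystanders numerically and hand in.

Run:
```python
from h import *
t=manip.get_image("top").astype(int); o=cv2.imread("pics/top0.png")[:,:,::-1].astype(int)
for n,(x0,y0,x1,y1) in dict(mug=(255,90,302,155),mill=(335,128,372,170),jar=(280,262,328,310),red1=(222,258,265,300),red2=(378,274,428,318)).items():
    d=abs(t-o).max(2)[y0:y1,x0:x1]; print(n,(d>40).sum(),d.mean().round(1))
print(manip.finish_job())
```

```text
mug 0 0.9
mill 0 1.0
jar 0 0.6
red1 0 0.8
red2 0 0.9
the job is handed in; nothing more can be done
None
```

The four tins are pushed up against the orange stop as one touching row, and the job is handed in at about 8 s of the 38 s allowed.

- **Push:** I pushed with the shut fingers, only on the back of the rearmost tin. The row slid about 84 mm. At the stop the force rose from about 4 N to 16 N and the arm stalled, so I backed away along the lane and up.
- **Row after backing off:** The knobs measured about 50 mm apart in a straight line, the tins were upright, and tin1 was at the stop. The force on the tool was back to about zero.
- **Everything else:** The mug, mill, jar and both red look-alikes showed no change between the first and last top pictures.
- **Limits of the checks:** From above, tin1's top could hide a gap of a few millimetres at the foot of the stop. That contact therefore rests on the force rise and the stall. No check failed or disagreed.

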